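# Third hand at the toy petrol station

## Robot

A 6-joint arm with a two-finger parallel gripper is mounted at the origin on the work surface. World frame = base frame: x ahead of the robot, y to its left, z up, the work surface at z = 0. Lengths are in mm, angles in rad, forces in N, time in s.
With the tool pointing down it reaches from about 275 to 725 mm from the base axis. Payload 15.9 kg.
Tool frame: the origin (TCP) lies at the very end of the fingers, on their centre line; the grasp point (between the pads) lies manip.pinch_z behind it (manip.pinch_z is the distance from the TCP to the grasp point, in mm); z points along the fingers, y is the line along which they close (so a half turn about z gives the same grasp; the last joint's range is limited). The gripper opens to 85 mm and grips with 20 to 120 N. Pads are 22 mm wide; open, the fingers measure 114 mm over their backs; the gripper's body (76 mm by 85 mm) begins 54 mm behind the grasp point. The pads swing forward as they close: fully open they stand 13 mm farther back than shut.
Start: joints at [-1.11, 0.213, -0.034, 1.323, 0, 1.571], TCP at [222.324, -447.836, 231.306] pointing down, gripper open.
Joint ranges: [-2.98, 2.98], [-0.74, 1.72], [-1.14, 1.35], [-2.1, 2.04], [-1.57, 1.44], [-3.14, 3.14]. Speed limits (rad/s): [1.89, 1.89, 2.39, 2.57, 3.14, 3.14].

## Interface

Orientations are given as a unit quaternion [x, y, z, w].
In Python, from workcell import sense, capture, calibration, job_done, manip gives the robot as it stands.
- The arm moves only by the shell command python3 -m pendant 'ROWS' [FORCE]. ROWS is JSON, a list of rows, each a list of 3 entries, a list of its own where there are three numbers: the shift along the tool's x, y, z scaled (see below), then the turn about the tool's z scaled (see below), then the closure, from 0 (fully open) to 1 (shut). A call has 1 to 10 rows; each row shifts and turns the commanded pose from where the row before left it, along the tool's axes as they then stand; what a row does not reach is not made up. The controller multiplies each number of a shift by 4 cm and each number of a turn by 6 degrees. A row lasts 1/12 s, in which the tool goes at most 41.7 mm and 7.16 degrees, less where a joint would pass 70% of its speed; a pose out of reach is approached as far as the arm can. A call with a number of a shift or a turn outside -1 to 1 is refused whole. A call with a gripper value outside its range is refused whole. The fingers move at their own pace and stop on an object; FORCE is the grip in N (left out, the last holds). Time passes only in rows, so rows that do not move let the fingers close. It gives the time, the measured TCP pose, the force, the opening and the grip force at its end, in the units of the state.
- sense(): the state, without advancing time (a new reading comes with each control period).
- capture(name): name is "scene" or "top" or "wrist"; returns the picture (480x640x3 uint8, blue, green, red); there is no depth.
- calibration(name): a dict with "intrinsics" (3x3 intrinsics, pixels), "pose" (4x4, takes a point from camera to world coordinates). Camera axes: x right, y down, z forward; pixel columns grow to the right and rows downward; lengths in mm; the calibration is good to about 2 mm. A picture is of the moment at which its call begins: read the wrist's pose just before it. calibration takes no time and is no camera call; for the wrist camera it gives the pose at the moment of the call.
- job_done(): hands the job in; it is judged then, once.
The state is a dict: "time_s": time; "qpos": joint angles; "dq": joint speeds; "joint_efforts": joint torques, N m; "position": TCP position; "ee_rot": TCP orientation; "wrist_force": force on the tool from outside, world axes, zero at the start; "wrist_torque": the same for the moment, N m; "finger_gap": opening from 0.0 (shut) to 1.0 (fully open); "finger_force": force on a finger pad.
Only numpy, scipy, OpenCV 4.12 (cv2) and the standard library are available. Lean on these libraries where they do the work, as an engineer would, in place of code of your own. Each camera call takes 0.05 s, during which the arm holds its last target. There are 200 camera calls.

## Task

Be my third hand: pick up the grey road tile, lay it flat on the plywood forecourt in the lane next to the petrol pump (not the lane next to the tin), one short end square against the middle of that lane's sprung buffer plate, and push it against the plate with a steady 8 newtons or so (5 to 11 will do, never above 16) so that I can screw it down. Finish while you are still holding it there with that push: do not let go or ease off. Leave the other buffer, the pump, the tin and the two toy cars alone.

Things in the scene. Friction and masses are not known exactly. Their poses are not given: they have to be found in the camera images.
- station: Fixed toy forecourt, a plywood board 190 (x) x 360 (y) mm, top at z = 10 mm, from x = -100 to +90 mm. Maple fence along its far side: near face at x = 66, top at z = 55 mm. Two lanes along x, centred on y = +80 and -80 mm, each ending at a sprung buffer plate; white lines at y = +-45. Origin on the table; x points along the lanes from robot to fence, y left, z up; turned up to 0.2 rad.
- tile_center (a point): Centre (half-way up) of the loose grey hard silicone road tile, a flat slab 110 (x) x 56 (y) x 16 (z) mm, about 0.14 kg, four white dashes along its top; x along its length. It lies flat on the table to the left or right of the forecourt. Either short end may meet the buffer.
- buffer_left_face (a point): Middle of the near face (towards the robot) of the left lane's buffer, an upright aluminium plate 50 mm wide, 30 mm high (12 to 42 mm over the table), 8 mm thick; moves with the plate; x points into the fence, y to the left. At rest it lies at (15, 80, 27) mm in the forecourt's frame.
- buffer_left (a joint): Left sprung buffer plate; the joint is the plate's inward travel away from the robot (along the forecourt's x) in m: 0 = at rest, up to 0.035; the spring resists with 0.5 N per mm, no preload (8 N = 0.016).
- buffer_right_face (a point): The same for the right lane's buffer plate; at rest at (15, -80, 27) mm in the forecourt's frame.
- buffer_right (a joint): Right sprung buffer plate; the joint is the plate's inward travel away from the robot (along the forecourt's x) in m: 0 = at rest, up to 0.035; the spring resists with 0.5 N per mm, no preload (8 N = 0.016).
- pump_center (a point): Centre of the loose toy petrol pump, an upright box-shaped post 30 x 36 mm, 66 mm tall, with a wider head and a small hose. It stands on the board beside the lane to use (x = -30, y = +158 or -158 mm in the forecourt's frame). Not to be shifted by more than 15 mm.
- tin_center (a point): Centre of a loose round aluminium tin, 42 mm across, 47 mm tall, on the forecourt's other outer edge. Not to be shifted by more than 15 mm.
- racer_center (a point): Low die-cast toy racer with a rear wing, 74 x 31 x 25 mm, loose on the table near the robot; the point is 12 mm up. Not to be shifted by more than 15 mm.
- police_car_center (a point): Toy police car with a roof bar, 74 x 31 x 33 mm, loose on the table near the robot; the point is 12 mm up. Not to be shifted by more than 15 mm.

How it is judged (in metres and radians):
At the end, for the whole second after the job is handed in: Tile flat on the board (0.1 rad, under 4.5 mm up) in the pump's lane, within 0.12 rad of square and 12 mm of the buffer's middle, at rest, fingers on it, pressing that buffer with 5 to 11 N through the last second (angle between tile_center's own z axis and vertical below 0.1 rad and z of tile_center in the frame of station below 0.0225 m and linear speed of tile below 0.01 m/s and contact force between the fingers and tile above 1 N and ((horizontal distance between pump_center and buffer_left_face below 0.15 m and contact force between tile and buffer_left between 5 and 11 N and angle between the x axis of tile_center and the x axis of buffer_left_face, either way round below 0.12 rad and y of tile_center in the frame of buffer_left_face between -0.012 and 0.012 m) or (horizontal distance between pump_center and buffer_right_face below 0.15 m and contact force between tile and buffer_right between 5 and 11 N and angle between the x axis of tile_center and the x axis of buffer_right_face, either way round below 0.12 rad and y of tile_center in the frame of buffer_right_face between -0.012 and 0.012 m))); the arm keeps its last pose, push and grip.
It fails at once if a buffer is pressed with more than 16 N (contact force between tile and buffer_left above 16 N or contact force between tile and buffer_right above 16 N).
It fails at once if the buffer of the other lane (beside the tin) is pushed in by more than 4 mm ((value of joint buffer_left above 0.004 m and horizontal distance between pump_center and buffer_left_face above 0.17 m) or (value of joint buffer_right above 0.004 m and horizontal distance between pump_center and buffer_right_face above 0.17 m)).
It fails at once if the pump, the tin or a toy car is shifted by more than 15 mm (distance of any of pump_center, tin_center, racer_center, police_car_center from where it was at the start of the episode above 0.015 m).
It also fails if it takes over 42 s, if anything falls off the work surface, if the arm or the gripper's body presses on something with over 40 N, if the wrist force passes 120 N, or if a joint passes its speed limit or range.

## Working session

There is one attempt and no reset: what is moved stays moved. The work goes in short steps, Python scripts to look and compute and a shell command to move; the robot and the scene stay as the last step left them, time stands still between calls to the robot, and variables do not carry over. Pictures are saved under pics/ and viewed, at most 10 in all, crops included, and the job is handed in when it is done.

```bash
mkdir -p pics; python3 - <<'E'
from workcell import *
import cv2
s=sense();print(s, manip.pinch_z)
for n in("top","scene"):
    cv2.imwrite(f"pics/{n}0.png",capture(n));c=calibration(n);print(n,c)
E
```

```text
{'time_s': 0.0, 'qpos': array([-1.11000590e+00,  2.13359577e-01, -3.50529635e-02,  1.32348482e+00,
       -7.05840371e-06,  1.57078178e+00]), 'dq': array([-1.35626087e-04,  9.51168466e-04, -2.01101306e-04,  1.72541718e-04,
       -1.46698231e-03,  4.50791865e-05]), 'joint_efforts': array([ 2.67950869e-03, -6.86165571e+01,  4.87119555e+01,  1.74753723e-02,
        9.98239511e-05,  3.83522308e-05]), 'position': array([ 222.17864477, -447.55456987,  230.81688012]), 'ee_rot': array([ 9.73574410e-01,  2.28369361e-01, -1.29149093e-04, -5.35163995e-04]), 'wrist_force': array([-0.032481  ,  0.13995207,  0.05411599]), 'wrist_torque': array([-0.00117716, -0.02280753, -0.01575533]), 'finger_force': 0.0, 'finger_gap': 0.9964195546141853} 18.700000000000003
top {'intrinsics': array([[462.07557718,   0.        , 320.87615729],
       [  0.        , 462.07557718, 244.17664341],
       [  0.        ,   0.        ,   1.        ]]), 'pose': array([[ 1.57826248e-02, -9.80110931e-01,  1.97821816e-01,
         3.53743053e+02],
       [-9.99623759e-01, -1.99056420e-02, -1.88707730e-02,
         3.30035789e+00],
       [ 2.24332211e-02, -1.97449557e-01, -9.80056337e-01,
         1.07066536e+03],
       [ 0.00000000e+00,  0.00000000e+00,  0.00000000e+00,
         1.00000000e+00]])}
scene {'intrinsics': array([[585.86794033,   0.        , 309.59299132],
       [  0.        , 585.86794033, 231.31845119],
       [  0.        ,   0.        ,   1.        ]]), 'pose': array([[ 3.97737907e-01,  6.21781612e-01, -6.74679320e-01,
         1.42504868e+03],
       [ 9.17369887e-01, -2.81845456e-01,  2.81061613e-01,
        -3.67104689e+02],
       [-1.53963577e-02, -7.30719349e-01, -6.82504349e-01,
         9.50857469e+02],
       [ 0.00000000e+00,  0.00000000e+00,  0.00000000e+00,
         1.00000000e+00]])}
```

View pics/top0.png

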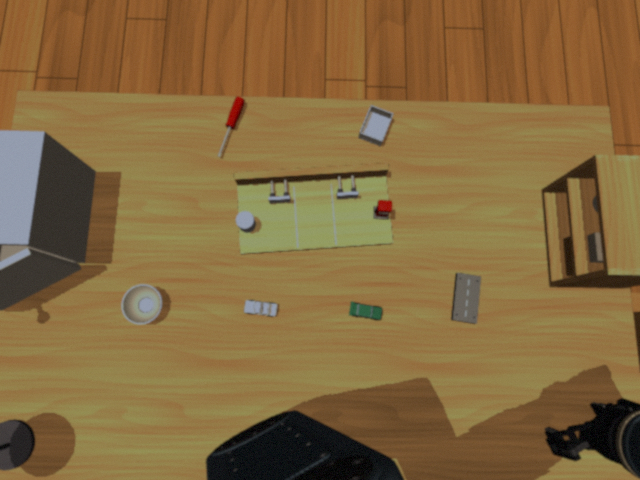

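View pics/scene0.png

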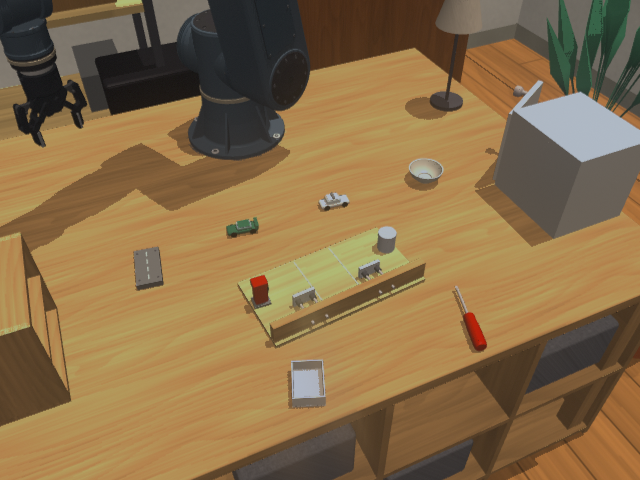

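Top view: tile at (467,298); pump (384,208) is on the right, so I use the right lane, buffer at (347,194). The tin is at (246,221) and the cars are at (261,308) and (366,311). Next I measure the tile and the board.

```bash
cat >h.py <<'E'
import numpy as np,cv2
from workcell import *
def ray(cal,px,z):
    px=np.atleast_2d(np.float64(px));K,P=cal["intrinsics"],cal["pose"]
    d=np.c_[px,np.ones(len(px))]@np.linalg.inv(K).T@P[:3,:3].T;o=P[:3,3]
    return o+d*((z-o[2])/d[:,2])[:,None]
def proj(cal,X):
    P=np.linalg.inv(cal["pose"]);r=cv2.projectPoints(np.float64(X).reshape(-1,1,3),cv2.Rodrigues(P[:3,:3])[0],P[:3,3],cal["intrinsics"],None)[0];return r[:,0]
E
python3 - <<'E'
from h import *
im=cv2.imread("pics/top0.png");c=calibration("top");hsv=cv2.cvtColor(im,cv2.COLOR_BGR2HSV)
def big(m):
    return max(cv2.findContours(m,0,cv2.CHAIN_APPROX_NONE)[0],key=cv2.contourArea)
m=np.zeros((480,640),np.uint8);m[262:332,440:495]=(hsv[262:332,440:495,1]<90)*255
k=big(m);w=ray(c,k[:,0],16)[:,:2].astype(np.float32);print("tile",cv2.minAreaRect(w))
print("hsv board",hsv[235,270],hsv[235,360],"table",hsv[265,300],hsv[280,320])
b=cv2.inRange(hsv,(22,60,60),(40,255,255));b[:160]=0;b[270:]=0;b[:,:220]=0;b[:,410:]=0
k=big(cv2.morphologyEx(b,cv2.MORPH_CLOSE,np.ones((7,7))));w=ray(c,k[:,0],10)[:,:2].astype(np.float32);r=cv2.minAreaRect(w);print("board",r,cv2.boxPoints(r),cv2.boundingRect(k))
# plate: front face top edge pixels
o=im[160:270,220:410].copy();cv2.imwrite("pics/c1.png",np.hstack([cv2.resize(o,None,fx=4,fy=4,interpolation=2)]))
E
```

```text
tile ((449.2710266113281, -351.8164367675781), (57.72193145751953, 110.14982604980469), 81.63243103027344)
hsv board [ 34  92 156] [ 32  99 149] table [ 20 139 147] [ 19 138 148]
board ((633.2102661132812, -5.87744140625), (238.71875, 455.1779479980469), 3.362227201461792) [[ 500.70862  214.31958]
 [ 527.40405 -240.07489]
 [ 765.7119  -226.07446]
 [ 739.0165   228.32   ]] (220, 167, 190, 99)
```

View pics/c1.png

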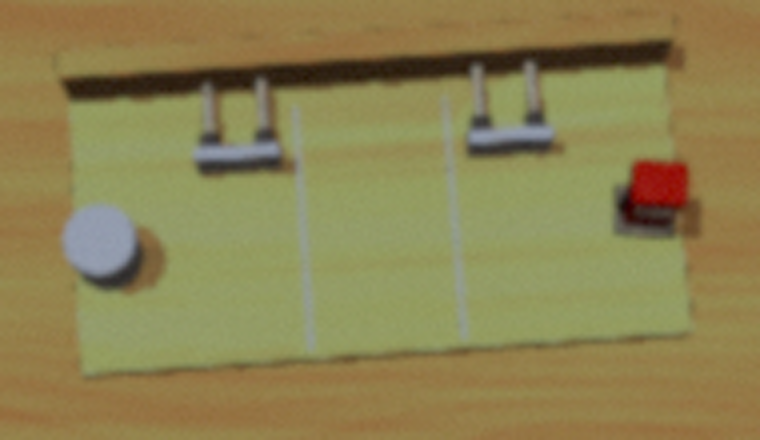

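```bash
python3 - <<'E'
from h import *
c=calibration("top");f=lambda p:(np.float64(p)+.5)/4-.5+[220,160]
A,B=ray(c,f([[84,376],[690,333]]),10);print(A,B,np.linalg.norm(A-B))
y=(A-B)[:2]/np.linalg.norm((A-B)[:2]);x=np.array([y[1],-y[0]]);O=(A+B)[:2]/2+100*x
print("O",O,"yaw",np.arctan2(x[1],x[0]))
T=ray(c,f([[469,150],[552,143],[194,168],[281,160]]),42)[:,:2]-O
print("plate near top edges in board:",np.c_[T@x,T@y].round(1))
L=ray(c,f([[313,350],[462,338],[446,100],[296,110]]),10)[:,:2]-O;print("lines",np.c_[L@x,L@y].round(1))
P=ray(c,f([[645,234]]),10)[:,:2]-O;print("pump front base",P@x,P@y)
for X in(-24,-100,-150):print(X,O+X*x-80*y)
print(ray(c,[[366,313],[261,310]],12))
E
```

```text
[541.65860927 168.98513671  10.        ] [ 574.36119045 -184.64438838   10.        ] 355.1384234770167
O [657.58502373   1.37877828] yaw 0.0922146775090914
plate near top edges in board: [[  11.   -54.5]
 [  11.8 -103. ]
 [  11.2  104.9]
 [  12.5   54.6]]
lines [[-94.2  44. ]
 [-93.3 -43.5]
 [ 52.9 -45.9]
 [ 52.8  44.4]]
pump front base [-38.35407483] [-157.21784068]
-24 [641.05371729 -80.49133781]
-100 [565.37662314 -87.48972493]
-150 [515.58906121 -92.09392698]
[[ 409.84803824 -122.24765839   12.        ]
 [ 412.54391337  116.19967365   12.        ]]
```

```bash
python3 -m pendant '[[[0,0,0],0.97,0],[[0,0,0],0.97,0],[[0,0,0],0.97,0],[[0,0,0],0.97,0],[[0,0,0],0.97,0],[[0,0,0],0.97,0],[[0,0,0],0,0],[[0,0,0],0,0]]'; python3 -m pendant '[[[0.5,-0.32,0.25],0,0],[[0.5,-0.32,0.25],0,0],[[0.5,-0.32,0.25],0,0],[[0.5,-0.32,0.25],0,0],[[0.5,-0.32,0.25],0,0],[[0.5,-0.32,0.25],0,0],[[0.5,-0.32,0.25],0,0],[[0.5,-0.32,0.25],0,0],[[0.5,-0.32,0.25],0,0],[[0.25,-0.31,0.25],0,0]]'
python3 -m pendant '[[[0,0,0],0,0],[[0,0,0],0,0]]'
cat >>h.py <<'E'
def st():
    s=sense();from scipy.spatial.transform import Rotation as R
    M=R.from_quat(s["ee_rot"]).as_matrix();return s,M
def info(target=None):
    s,M=st();print("t",round(s["time_s"],2),"pos",s["position"].round(1),"xyaw deg",np.degrees(np.arctan2(M[1,0],M[0,0])).round(2),"F",s["wrist_force"].round(2),"T",s["wrist_torque"].round(2),"gap",round(s["finger_gap"],3),"ff",round(float(s["finger_force"]),1),"q6",s["qpos"][5].round(2))
    if target is not None:print("shift rows:",(M.T@(np.array(target)-s["position"])/40).round(3))
E
python3 - <<'E'
from h import *
info([429.5,-349,100])
c=calibration("wrist");im=capture("wrist");cv2.imwrite("pics/w1.png",im);np.save("w1.npy",c["pose"]);print(c)
E
```

```text
time_s: 0.77
position: [222.3, -447.7, 231.1]
ee_rot: [0.997, -0.073, -0.0, -0.0]
wrist_force: [-0.2, 0.9, -0.2]
finger_gap: 0.998
finger_force: 0.0
time_s: 1.6
position: [431.0, -349.1, 130.5]
ee_rot: [0.997, -0.072, 0.0, -0.0]
wrist_force: [0.2, -0.5, -0.8]
finger_gap: 1.001
finger_force: 0.0
time_s: 1.77
position: [429.1, -349.1, 130.7]
ee_rot: [0.997, -0.072, -0.001, -0.0]
wrist_force: [0.0, -0.3, 0.4]
finger_gap: 0.999
finger_force: 0.0
t 1.77 pos [ 429.1 -349.1  130.7] xyaw deg -8.27 F [ 0.01 -0.34  0.41] T [-0.03 -0.01 -0.  ] gap 0.999 ff 0.0 q6 2.6
shift rows: [ 0.01  -0.004  0.768]
{'intrinsics': array([[344.59238647,   0.        , 319.05876125],
       [  0.        , 344.59238647, 237.50899469],
       [  0.        ,   0.        ,   1.        ]]), 'pose': array([[-1.42993357e-01, -9.52812861e-01, -2.67769586e-01,
         4.96758368e+02],
       [-9.89723481e-01,  1.37503470e-01,  3.92457133e-02,
        -3.58672064e+02],
       [-5.74573134e-04,  2.70629723e-01, -9.62683345e-01,
         2.72299667e+02],
       [ 0.00000000e+00,  0.00000000e+00,  0.00000000e+00,
         1.00000000e+00]])}
```

View pics/w1.png

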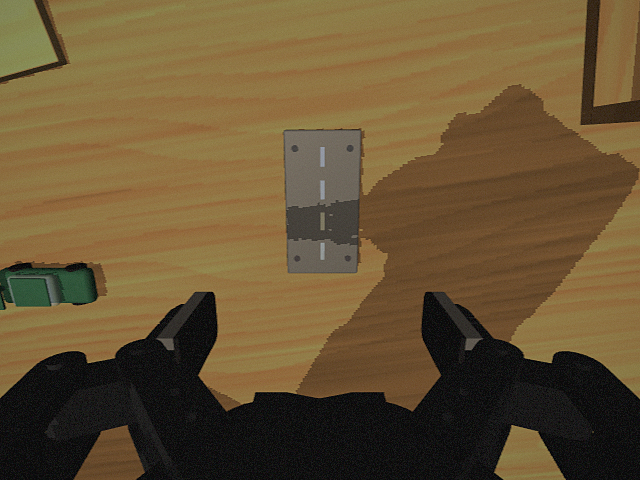

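The wrist view shows the tile with corners at (284,129), (361,129), (358,272) and (288,272), well aligned with the tool.

```bash
python3 - <<'E'
from h import *
c=calibration("wrist");c["pose"]=np.load("w1.npy")
Q=ray(c,[[284.5,129.5],[360.5,129.5],[357.5,272],[288.5,272]],16)[:,:2];C=Q.mean(0);print(Q.round(1),C)
d=(Q[0]+Q[1]-Q[2]-Q[3])/2;print("L",np.linalg.norm(d),"W",np.linalg.norm(Q[0]-Q[1]),"yaw",np.degrees(np.arctan2(d[1],d[0])))
u=d/np.linalg.norm(d);g=C-20*u;print(g);info([g[0],g[1],4])
E
```

```text
[[ 507.8 -335.3]
 [ 500.1 -388.7]
 [ 392.9 -374.4]
 [ 400.7 -320.1]] [ 450.39838299 -354.64083655]
L 108.14761116171573 W 53.962654468489646 yaw -7.855695536914801
[ 430.58607405 -351.90726485]
t 1.82 pos [ 428.9 -349.8  131.3] xyaw deg -8.36 F [ 0.04 -0.05 -0.15] T [-0.01  0.03  0.01] gap 1.0 ff 0.0 q6 2.6
shift rows: [0.051 0.047 3.183]
```

```bash
python3 -m pendant '[[[0.05,0.04,0.4],0,0],[[0,0,0.4],0,0],[[0,0,0.4],0,0],[[0,0,0.4],0,0],[[0,0,0.4],0,0],[[0,0,0.4],0,0],[[0,0,0.4],0,0],[[0,0,0.35],0,0],[[0,0,0],0,0],[[0,0,0],0,0]]' && python3 -m pendant '[[[0,0,0],0,1],[[0,0,0],0,1],[[0,0,0],0,1],[[0,0,0],0,1],[[0,0,0],0,1],[[0,0,0],0,1],[[0,0,0],0,1],[[0,0,0],0,1],[[0,0,0],0,1],[[0,0,0],0,1]]' 60
python3 - <<'E'
from h import *
info([430,-350,4])
E
```

```text
time_s: 2.65
position: [430.2, -352.2, 5.7]
ee_rot: [0.997, -0.074, -0.0, -0.0]
wrist_force: [-0.0, 0.1, 0.9]
finger_gap: 1.004
finger_force: 0.0
time_s: 3.48
position: [431.3, -352.3, 6.9]
ee_rot: [0.997, -0.074, 0.001, 0.001]
wrist_force: [-4.5, 1.9, 14.6]
finger_gap: 0.628
finger_force: 60.5
t 3.48 pos [ 431.3 -352.3    6.9] xyaw deg -8.51 F [-4.51  1.9  14.56] T [0.33 0.91 0.09] gap 0.628 ff 60.5 q6 2.61
shift rows: [-0.042 -0.053  0.072]
```

```bash
python3 -m pendant '[[[0,0,-0.1],0,1],[[0,0,-0.3],0,1],[[0,0,-0.4],0,1],[[0,0,-0.4],0,1],[[0,0,-0.4],0,1],[[0,0,-0.4],0,1],[[0,0,0],-0.77,1],[[0,0,0],-0.77,1],[[0,0,0],-0.77,1],[[0,0,0],0,1]]'
cat >>h.py <<'E'
O=np.array([657.6,1.4]);th=0.0922;bx=np.array([np.cos(th),np.sin(th)]);by=np.array([-bx[1],bx[0]])
def W(X,Y,z):return [*(O+X*bx+Y*by),z]
E
python3 - <<'E'
from h import *
print(W(-95,-79.5,60));info(W(-95,-79.5,60));cv2.imwrite("pics/w2.png",capture("wrist"))
E
```

```text
time_s: 4.32
position: [430.9, -351.7, 85.9]
ee_rot: [0.999, 0.049, 0.0, 0.0]
wrist_force: [0.1, -0.3, -1.5]
finger_gap: 0.63
finger_force: 63.5
[np.float64(570.3230232969346), np.float64(-86.50892638163987), 60]
t 4.32 pos [ 430.9 -351.7   85.9] xyaw deg 5.58 F [ 0.09 -0.32 -1.5 ] T [0.05 0.05 0.02] gap 0.63 ff 63.5 q6 2.36
shift rows: [ 4.113 -6.26   0.646]
```

View pics/w2.png

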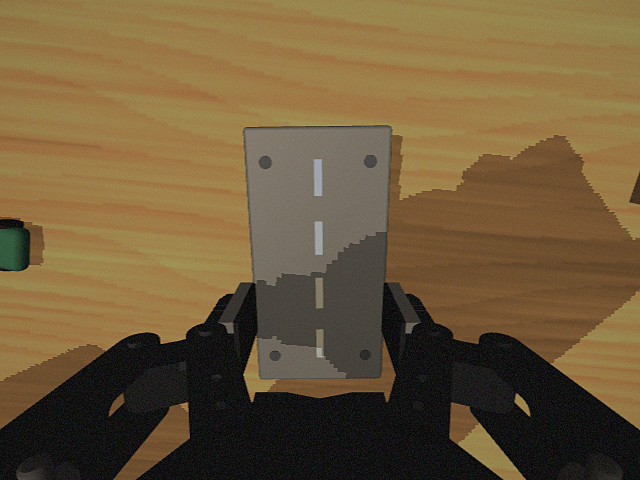

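The tile is held straight, corners at (245,127), (391,126), (382,378) and (260,378). I carry it to the lane.

```bash
python3 - <<'E'
from h import *
c=calibration("wrist");s,M=st()
Q=ray(c,[[245,127],[391,126],[382,378],[260,378]],95);L=(Q-s["position"])@M;print(L.round(1));d=(L[0]+L[1]-L[2]-L[3])/2;print("yaw of tile in tool deg",np.degrees(np.arctan2(d[1],d[0])),"ctr",L.mean(0))
E
python3 -m pendant '[[[0.1,-0.2,0],0,1],[[0.25,-0.4,0],0,1],[[0.25,-0.4,0],0,1],[[0.3,-0.4,0],0,1],[[0.3,-0.4,0],0,1],[[0.3,-0.4,0],0,1],[[0.3,-0.4,0],0,1],[[0.3,-0.4,0],0,1],[[0.3,-0.4,0],0,1],[[0.3,-0.4,0],0,1]]' 
python3 -m pendant '[[[0.3,-0.4,0],0,1],[[0.3,-0.4,0],0,1],[[0.2,-0.4,0],0,1],[[0.2,-0.4,0],0,1],[[0.2,-0.4,0],0,1],[[0.1,-0.2,0],0,1],[[0.1,-0.2,0],0,1],[[0.1,-0.06,0],0,1],[[0,0,0],0,1],[[0,0,0],0,1]]'
python3 - <<'E'
from h import *
info(W(-95,-79.5,60));cv2.imwrite("pics/w3.png",capture("wrist"))
E
```

```text
[[ 73.2 -27.4  -9.3]
 [ 73.6  26.   -9.3]
 [-34.5  28.1  -9.3]
 [-34.5 -26.8  -9.3]]
yaw of tile in tool deg -0.7230101672519123 ctr [19.44475551 -0.04399482 -9.30066855]
time_s: 5.2
position: [524.7, -188.7, 85.4]
ee_rot: [0.999, 0.045, 0.0, -0.0]
wrist_force: [-0.3, -0.7, -1.4]
finger_gap: 0.632
finger_force: 63.5
time_s: 6.03
position: [574.8, -87.1, 85.2]
ee_rot: [0.999, 0.046, -0.0, 0.0]
wrist_force: [0.1, -1.3, -1.6]
finger_gap: 0.629
finger_force: 63.5
t 6.03 pos [574.8 -87.1  85.2] xyaw deg 5.31 F [ 0.08 -1.29 -1.62] T [-0.03  0.06 -0.01] gap 0.629 ff 63.5 q6 2.9
shift rows: [-0.11  -0.025  0.631]
```

View pics/w3.png

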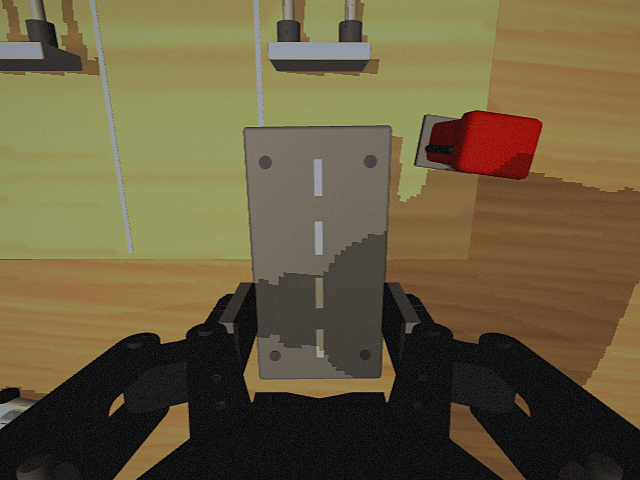

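Plate near top edge runs from (269,60) to (369,60); the pump at (480,145) is clear to the right.

```bash
python3 - <<'E'
from h import *
c=calibration("wrist");s,M=st()
P=ray(c,[[269,60.5],[369,60.5]],42);L=(P-s["position"])@M;print("plate edge in tool",L.round(1),"world",P.round(1), "board",[((p[:2]-O)@bx,(p[:2]-O)@by) for p in P])
P=ray(c,[[257,0],[262.5,127],[94,0],[131,250],[0,259.5],[235,259.5]],10);print("lines board",[(((p[:2]-O)@bx).round(1),((p[:2]-O)@by).round(1)) for p in P])
E
```

```text
plate edge in tool [[106.  -24.8  43.2]
 [106.   24.   43.2]] world [[ 677.9  -52.9   42. ]
 [ 682.5 -101.4   42. ]] board [(np.float64(15.235699085287628), np.float64(-55.92600838570969)), (np.float64(15.287661156582049), np.float64(-104.64201887493064))]
lines board [(np.float64(51.9), np.float64(-46.3)), (np.float64(-14.4), np.float64(-46.4)), (np.float64(51.8), np.float64(43.0)), (np.float64(-91.9), np.float64(43.7)), (np.float64(-98.7), np.float64(131.9)), (np.float64(-98.5), np.float64(-24.5))]
```

```bash
python3 -m pendant '[[[0,0,0.2],0,1],[[0,0,0.3],0,1],[[0,0,0.3],0,1],[[0,0,0.3],0,1],[[0,0,0.3],0,1],[[0,0,0.15],0,1],[[0,0,0.05],0,1],[[0,0,0],0,1],[[0,0,0],0,1]]'; python3 -m pendant '[[[0,0,0.05],0,1],[[0,0,0],0,1],[[0,0,0],0,1]]'
python3 - <<'E'
from h import *
info(W(-95,-79.5,17))
E
```

```text
time_s: 6.83
position: [575.0, -86.9, 21.7]
ee_rot: [0.999, 0.046, 0.0, 0.0]
wrist_force: [0.7, 0.2, -2.0]
finger_gap: 0.629
finger_force: 63.5
time_s: 7.08
position: [575.0, -86.7, 19.6]
ee_rot: [0.999, 0.047, 0.0, 0.0]
wrist_force: [-0.3, 0.0, -1.3]
finger_gap: 0.632
finger_force: 63.5
t 7.08 pos [575.  -86.7  19.6] xyaw deg 5.34 F [-0.35  0.01 -1.33] T [-0.02  0.1  -0.  ] gap 0.632 ff 63.5 q6 2.9
shift rows: [-0.116 -0.016  0.065]
```

Fz is still only the tile's weight, so it is not touching yet. I lower in fine steps until contact.

```bash
for i in 1 2; do python3 -m pendant '[[[0,0,0.03],0,1],[[0,0,0],0,1],[[0,0,0],0,1],[[0,0,0],0,1]]' | grep -E 'position|force'; done
```

```text
position: [574.8, -86.7, 18.1]
wrist_force: [0.0, 0.1, -1.8]
finger_force: 63.5
position: [575.0, -86.7, 17.1]
wrist_force: [-1.6, 0.7, 1.5]
finger_force: 64.0
```

```bash
python3 -m pendant '[[[0.1,0,0],0,1],[[0.2,0,0],0,1],[[0.2,0,0],0,1],[[0.1,0,0],0,1],[[0.05,0,0],0,1],[[0,0,0],0,1],[[0,0,0],0,1],[[0,0,0],0,1]]' | grep -E 'position|force'; for i in 1 2 3; do python3 -m pendant '[[[0.05,0,0],0,1],[[0.05,0,0],0,1],[[0,0,0],0,1],[[0,0,0],0,1],[[0,0,0],0,1]]' | grep -E 'position|wrist_f'; done
```

```text
position: [601.2, -84.3, 17.0]
wrist_force: [-2.3, -1.6, 3.3]
finger_force: 64.2
position: [604.8, -83.9, 17.0]
wrist_force: [-4.5, -0.5, 6.7]
position: [608.7, -83.6, 17.0]
wrist_force: [-4.1, -0.3, 6.9]
position: [612.1, -83.3, 17.0]
wrist_force: [-8.6, 0.2, 10.2]
```

```bash
python3 -m pendant '[[[0,0,-0.02],0,1],[[0,0,0],0,1],[[0,0,0],0,1],[[0,0,0],0,1]]' | grep -E 'position|wrist_f';  python3 -m pendant '[[[0,0,-0.01],0,1],[[0,0,0],0,1],[[0,0,0],0,1],[[0,0,0],0,1]]' | grep -E 'position|wrist_f'
python3 - <<'E'
from h import *
info();cv2.imwrite("pics/w4.png",capture("wrist"))
E
```

```text
position: [612.5, -83.2, 17.4]
wrist_force: [-2.5, -0.8, -1.5]
position: [612.6, -83.2, 18.0]
wrist_force: [-3.5, -0.9, -1.3]
t 10.33 pos [612.6 -83.2  18. ] xyaw deg 5.34 F [-3.53 -0.86 -1.34] T [-0.18  0.57 -0.13] gap 0.63 ff 63.5 q6 2.91
```

View pics/w4.png

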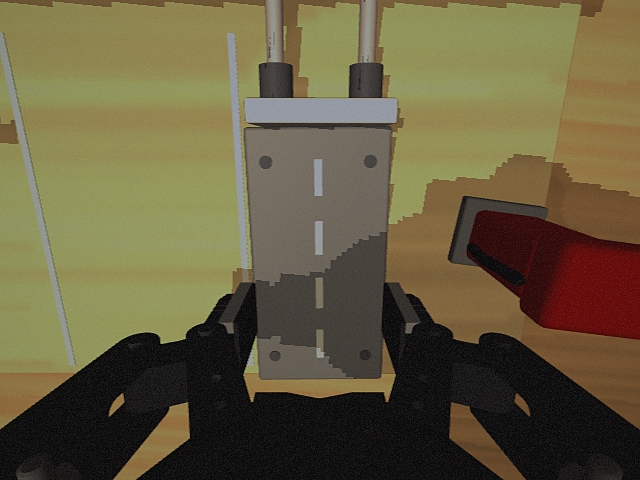

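Contact is square and centred (plate spans columns 246–397, tile 245–391), at about 3 N. I advance about 10 mm.

```bash
for i in 1 2; do python3 -m pendant '[[[0.05,0,0],0,1],[[0.05,0,0],0,1],[[0.02,0,0],0,1],[[0,0,0],0,1],[[0,0,0],0,1],[[0,0,0],0,1]]' | grep -E 'position|wrist_f'; done
python3 -m pendant '[[[0,0,0],0,1],[[0,0,0],0,1],[[0,0,0],0,1],[[0,0,0],0,1],[[0,0,0],0,1],[[0,0,0],0,1]]' | grep -E 'position|wrist_f'
python3 - <<'E'
from h import *
info();s,M=st();print("push",s["wrist_force"]@M[:,0])
E
```

```text
position: [617.3, -82.7, 18.0]
wrist_force: [-4.5, -0.8, -2.0]
position: [621.7, -82.3, 17.9]
wrist_force: [-7.1, -0.9, -2.4]
position: [621.6, -82.3, 17.9]
wrist_force: [-7.3, -1.8, -1.8]
t 11.88 pos [621.6 -82.3  17.9] xyaw deg 5.33 F [-7.25 -1.76 -1.8 ] T [-0.24  1.46 -0.18] gap 0.629 ff 63.5 q6 2.92
push -7.383155217930284
```

```bash
python3 -m pendant '[[[0.01,0,0],0,1],[[0,0,0],0,1],[[0,0,0],0,1],[[0,0,0],0,1],[[0,0,0],0,1],[[0,0,0],0,1],[[0,0,0],0,1],[[0,0,0],0,1],[[0,0,0],0,1],[[0,0,0],0,1]]' | grep -E 'position|wrist_f'
python3 - <<'E'
from h import *
f=[]
for i in range(4):
    im=capture("wrist");s,M=st();f.append(round(s["wrist_force"]@M[:,0],2))
print(f);cv2.imwrite("pics/w5.png",im)
E
```

```text
position: [622.0, -82.3, 17.9]
wrist_force: [-7.6, -0.9, -1.8]
[np.float64(-7.14), np.float64(-8.08), np.float64(-7.05), np.float64(-6.76)]
```

View pics/w5.png

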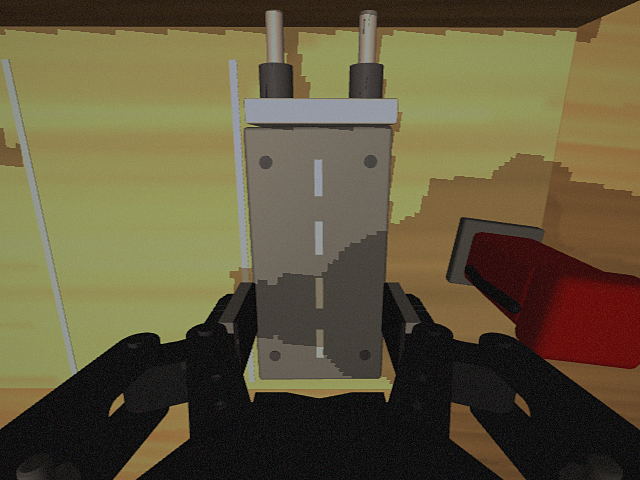

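The tile has not slipped in the grip, sits square on the plate, and the push is about 7.5 N. I hand in.

```bash
python3 -c "from workcell import *; print(job_done())"
```

```text
the job is handed in; nothing more can be done
None
```

The job is handed in: the arm is still gripping the tile square against the middle of the pump-lane (right) buffer, pushing with about 7.5 N and holding it level about 1 mm above the board; the path stayed clear of the other buffer, pump, tin and cars.

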